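# Unlatch the sliding-cover stock case

## Robot

A 6-joint arm with a two-finger parallel gripper is mounted at the origin on the work surface. World frame = base frame: x ahead of the robot, y to its left, z up, the work surface at z = 0. Lengths are in mm, angles in rad, forces in N, time in s.
With the tool pointing down it reaches from about 350 to 850 mm from the base axis. Payload 8.1 kg.
Tool frame: the origin (TCP) lies on the centre line of the jaws, within the pads' length; the fingertips stand 14 mm ahead of it and the grasp point (between the pads) lies 5 mm behind it; z points along the fingers, y is the direction in which the jaws open and shut (so a half turn about z gives the same grasp; the last joint's range is limited). The gripper opens to 85 mm and grips with 20 to 120 N. Pads are 22 mm wide; open, the fingers measure 114 mm over their backs; the gripper's body (76 mm by 85 mm) begins 54 mm behind the grasp point. The pads swing forward as they close: fully open they stand 13 mm farther back than shut.
Start: joints at [-0.085, 0.13, 1.488, -0, 1.523, -0.085], TCP at [600.005, 0.022, 245.292] pointing down, gripper open.
Joint ranges: [-2.96, 2.96], [-0.89, 2.26], [0.02, 2.5], [-1.34, 4.48], [0, 2.73], [-2.66, 2.66]. Speed limits (rad/s): [2.39, 2.39, 2.79, 3.14, 3.14, 3.14].

## Interface

Orientations are given as a unit quaternion [x, y, z, w].
In Python, from plant import r gives the robot as it stands.
- The arm moves only by the tool servo_tool, never from a script. Its argument "deltas" is a list of rows, each a list of 3 entries, a list of its own where there are three numbers: the closure, from 0 (fully open) to 1 (shut), then the shift along the tool's x, y, z in mm, then the turn about the tool's z in rad. In form: [[claw, [x, y, z], twist], ...]. A call has 1 to 12 rows; each row is the pose to reach, as a shift and turn from the pose measured when the call began, along the tool's axes at that moment; what a row does not reach only later rows make up. A row lasts 1/12 s, in which the tool goes at most 41.7 mm and 7.16 degrees, less where a joint would pass 70% of its speed; a pose out of reach is approached as far as the arm can. A call with a gripper value outside its range is refused whole. The fingers move at their own pace and stop on an object; "force" is the grip in N (left out, the last holds). Time passes only in rows, so rows that repeat a pose let the fingers close. It gives the time, the measured TCP pose, the force and the opening at its end, in the units of the state.
- r.observe(): the state, without advancing time (a new reading comes with each control period).
- r.read_camera(name): name is "scene" or "side" or "wrist"; returns a dict with "color" (420x560x3 uint8, red, green, blue), "fov_y" (degrees; the focal length in pixels is half the picture's height over the tangent of half this angle, whatever the lens; pixels are square), "cx", "cy" (the principal point, pixels), "T" (4x4, takes a point from camera to world coordinates). Camera axes: x right, y up, looking along -z (the intrinsics and any distortion apply to the point x, -y, -z); pixel columns grow to the right and rows downward; lengths in mm; the calibration is good to about 2 mm. A picture is of the moment at which its call begins. There is no depth.
- r.sign_off(): hands the job in, once; it reports no verdict.
The state is a dict: "t": time; "joints": joint angles; "dq": joint speeds; "effort": joint torques, N m; "eef_pos": TCP position; "tcp_rot": TCP orientation; "wrist_force": force on the tool from outside, world axes, zero at the start; "ft_torque": the same for the moment, N m; "grip_width": finger opening in mm.
Only numpy, scipy, OpenCV 4.12 (cv2) and the standard library are available. Lean on these libraries where they do the work, as an engineer would, in place of code of your own. Each camera call takes 0.05 s, during which the arm holds its last target.

## Task

Open the grey stock case. Take the jar with the orange lid off it and stand the jar upright on the blue mat; push the red safety tab fully off the latch, and only then push the black latch handle well over so that the latch lifts, and slide the yellow cover fully open. Leave the latch raised and the tab released, do not force the latch or the cover while they are still locked, and do not disturb the carton, bottle, spool or tin or knock the jar over.

Things in the scene. Friction and masses are not known exactly. Their poses are not given: they have to be found in the camera images.
- case: Grey stock case fixed to the bench, 190 (x) by 320 (y) by 80 mm high, turned with its frame. Origin: centre of its underside; x points away from the front, y along the length, z up. The top (z 80) is a fixed plate over the +y half (y 0 to 160); over the -y half a yellow cover lies from x -42 to 92, and in front of it a fixed rail from x -95 to -40 carries the latch and the tab, both on the line x = -73 along y.
- tab_fin (a point): Centre of the top edge of the -y face of the red tab's upright fin, the face to push towards +y of the case. Fin 22 mm wide (x), 8 thick (y), its top 137 mm above the bench, standing on a flat red slab 22 mm wide whose top is 102 mm above the bench; the slab runs from 52 mm on the -y side of this point to 23 mm on its +y side. Its -y end lies over the latch's nose.
- tab (a joint): Slide of the red safety tab along the case's +y, in m: 0 locked, 0.022 fully released (stop). The latch is blocked until about 0.013. It drags with about 2.5 N and stays where it is left.
- latch_pivot (a point): Centre of the latch's hinge pin, 92 mm above the bench; the pin runs along the case's x. The steel nose of the latch reaches 55 mm from here towards +y, 22 mm wide, its top 94 mm above the bench when down; a foot on the nose stands in the way of the cover's steel lug.
- latch_handle (a point): Centre of the top edge of the +y face of the black latch handle, the face to push towards -y of the case. The handle is a plate 22 mm wide (x), 8 thick, standing 55 mm up from the pin (top 147 mm above the bench when down); it is rigid with the nose, at a right angle.
- latch (a joint): Latch hinge in rad: 0 down, grows as the handle is pushed over towards the case's -y and the nose lifts; stop at 1.2. Needs about 0.08 N m and stays where it is left.
- cover_rib (a point): Centre of the top edge of the -y face of the black rib on the yellow cover, the face to push towards +y of the case. Rib 80 mm long (x), 10 thick (y), top 118 mm above the bench; the cover's own surface is 88 mm above the bench. The cover's plate reaches 55 mm on the -y side and 105 mm on the +y side of this point.
- cover (a joint): Slide of the cover along the case's +y, in m: 0 closed, 0.13 fully open (stop); it then lies 3 mm over the fixed half of the top, where the jar stands at first. Blocked at about 2 mm until the latch is raised by about 0.4 rad. Drags with about 2.5 N.
- jar: Round jar with an orange lid, 52 mm diameter, 85 mm tall, 150 to 310 g; origin at the centre of its underside, z up. Stands at first on the fixed half of the case's top.
- mat: Blue mat fixed to the bench, 130 by 130 by 4 mm; origin at the centre of its underside. It lies left or right of the case.
- carton: Cardboard carton, 110 by 100 by 140 mm tall, loose; origin at the centre of its underside. Leave alone.
- bottle: White bottle with a red cap, 50 mm diameter, 180 mm tall, loose, standing on the bench close by the -y end of the case; origin at the centre of its underside. Leave alone.
- spool: Green spool, 56 mm diameter, 50 mm tall, loose, upright on the bench before the case; origin at the centre of its underside. Leave alone.
- tin: Steel tin, 54 mm diameter, 45 mm tall, loose, upright on the bench before the case; origin at the centre of its underside. Leave alone.
Not all that is in view belongs to the job. Leave any purple look-alike of the jar alone.

How it is judged (in metres and radians):
On the way, in this order (a step that is already met when the one before it is completed fails the run):
1. the red safety tab is pushed fully off the latch (value of joint tab above 0.018 m), for 0.1 s.
2. the latch is raised (value of joint latch above 0.8 rad), for 0.1 s.
3. the cover is slid fully open (value of joint cover above 0.12 m), for 0.1 s.
At the end, for the whole second after the job is handed in: The tab is released (at least 16 mm), the latch raised (at least 0.8 rad), the cover open (at least 120 of 130 mm), and the jar stands upright (within 0.1 rad) and still on the mat, its centre within 45 mm of the mat's middle along each side (value of joint tab above 0.016 m and value of joint latch above 0.8 rad and value of joint cover above 0.12 m and angle between jar's own z axis and vertical below 0.1 rad and x of jar in the frame of mat between -0.045 and 0.045 m and y of jar in the frame of mat between -0.045 and 0.045 m and z of jar in the frame of mat below 0.008 m and linear speed of jar below 0.02 m/s); the robot touches nothing.
It fails at once if the latch is forced up while the safety tab is on it (value of joint latch above 0.2 rad and value of joint tab below 0.01 m).
It fails at once if the cover is forced past the lowered latch (value of joint cover above 0.015 m and value of joint latch below 0.3 rad).
It fails at once if the jar is knocked over (angle between jar's own z axis and vertical above 0.6 rad).
It fails at once if the bottle is disturbed (moved over 25 mm or tipped) (distance of bottle from where it was at the start of the episode above 0.025 m or angle between bottle's own z axis and vertical above 0.4 rad).
It fails at once if the carton, spool or tin is disturbed (moved over 25 mm) (distance of any of carton, spool, tin from where it was at the start of the episode above 0.025 m).
It also fails if it takes over 61 s, if anything falls off the work surface, if the arm or the gripper's body presses on something with over 40 N, if the wrist force passes 120 N, or if a joint passes its speed limit or range.

## Working session

There is one attempt and no reset: what is moved stays moved. The work goes in short steps, Python scripts to look and compute and a tool call to move; the robot and the scene stay as the last step left them, time stands still between calls to the robot, and variables do not carry over. Pictures are saved under pics/ and viewed, and the job is handed in when it is done.

Besides the shell and the picture viewer there is one more tool, called after ">>>" as a command line: name --argument value ..., lists and objects as JSON in quotes. servo_tool: Moves the arm, as the interface text tells. Its arguments: {"type":"object","properties":{"deltas":{"type":"array","items":{"type":"array"}},"force":{"type":"number"}},"required":["deltas"]}

```bash
ls; mkdir -p pics
python3 - <<'E'
from plant import r
import cv2,numpy as np,pickle
d={}
for n in ["scene","side","wrist"]:
    c=r.read_camera(n); d[n]=c
    cv2.imwrite(f"pics/{n}0.png",c["color"][:,:,::-1])
    print(n,{k:(v if k!='color' else 0) for k,v in c.items()})
pickle.dump(d,open("d0.pkl","wb"))
print(r.observe())
E
```

```text
pics
scene {'color': 0, 'fov_y': 42.66004181965487, 'cx': 281.2834446431239, 'cy': 204.4163767106933, 'T': array([[-8.51821042e-01, -4.18716951e-01,  3.14765035e-01,
         1.01313141e+03],
       [ 5.23564680e-01, -6.61313321e-01,  5.37163585e-01,
         7.80330155e+02],
       [-1.67611883e-02,  6.22367100e-01,  7.82546009e-01,
         1.25919899e+03],
       [ 0.00000000e+00,  0.00000000e+00,  0.00000000e+00,
         1.00000000e+00]])}
side {'color': 0, 'fov_y': 51.58386126405058, 'cx': 271.3806850430488, 'cy': 214.9478941075363, 'T': array([[ 8.44993131e-01,  2.54305183e-01, -4.70441795e-01,
         7.27184438e+00],
       [-5.34186067e-01,  4.42728929e-01, -7.20164107e-01,
        -8.64437503e+02],
       [ 2.51367272e-02,  8.59837176e-01,  5.09949190e-01,
         7.26983642e+02],
       [ 0.00000000e+00,  0.00000000e+00,  0.00000000e+00,
         1.00000000e+00]])}
wrist {'color': 0, 'fov_y': 61.06969096083929, 'cx': 279.86560197399575, 'cy': 209.4270616569387, 'T': array([[ 9.99998465e-01, -5.82803283e-04,  1.65261962e-03,
         6.00565589e+02],
       [ 5.79133363e
[... 217 characters left out ...]
 1.00000000e+00]])}
{'t': 0.15, 'joints': array([-8.54103591e-02,  1.30994158e-01,  1.48903818e+00,  1.89032334e-05,
        1.52299957e+00, -8.54071254e-02]), 'dq': array([-0.00135155, -0.00108203, -0.00283171, -0.00242019, -0.00084599,
        0.00099963]), 'effort': array([ 1.01583330e-03, -5.70061326e+01, -5.01160097e+01, -1.39109225e-04,
        9.69119486e-03, -7.10949371e-05]), 'eef_pos': array([5.99595121e+02, 5.74399650e-02, 2.44476559e+02]), 'tcp_rot': array([ 7.07108065e-01,  7.07105131e-01, -4.56368508e-04, -5.56485801e-04]), 'wrist_force': array([ 0.25264979,  0.75951023, -0.46708591]), 'ft_torque': array([-0.00913155, -0.01443469,  0.05054993]), 'grip_width': 84.92416317099526}
```

View pics/scene0.png

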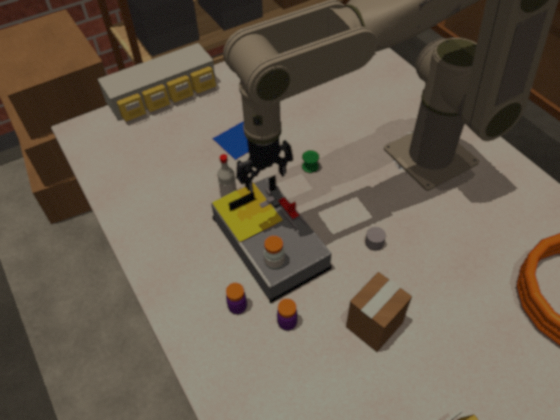

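View pics/side0.png

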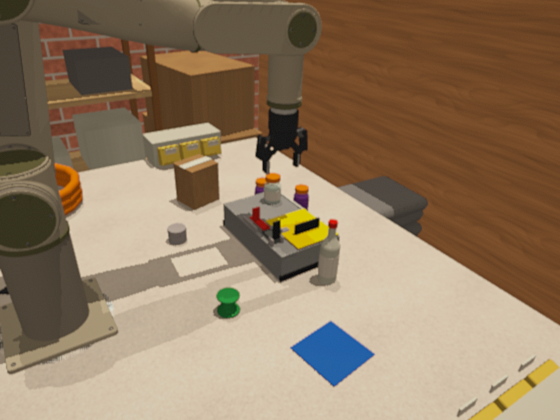

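View pics/wrist0.png

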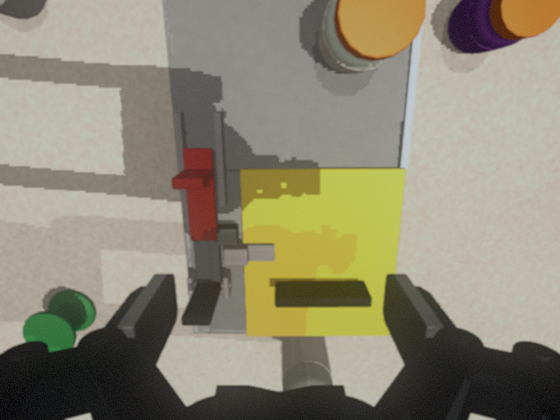

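```bash
cat > h.py <<'E'
import numpy as np,cv2,pickle
def ray(c,u,v):
    H,W=c["color"].shape[:2]
    f=H/2/np.tan(np.radians(c["fov_y"])/2)
    d=np.array([(u-c["cx"])/f,-(v-c["cy"])/f,-1.0])
    T=np.array(c["T"]); return T[:3,3],T[:3,:3]@d
def onz(c,u,v,z):
    o,d=ray(c,u,v); return (o+d*(z-o[2])/d[2]).round(1)
def proj(c,p):
    H,W=c["color"].shape[:2]
    f=H/2/np.tan(np.radians(c["fov_y"])/2)
    T=np.array(c["T"]); q=T[:3,:3].T@(np.array(p,float)-T[:3,3])
    return np.array([c["cx"]-f*q[0]/q[2], c["cy"]+f*q[1]/q[2]]).round(1)
def tri(obs):
    A=np.zeros((3,3));b=np.zeros(3)
    for c,u,v in obs:
        o,d=ray(c,u,v); d=d/np.linalg.norm(d);M=np.eye(3)-np.outer(d,d);A+=M;b+=M@o
    return np.linalg.solve(A,b).round(1)
def hsv(c): return cv2.cvtColor(c["color"],cv2.COLOR_RGB2HSV)
def blobs(m,mn=30):
    n,l,s,ce=cv2.connectedComponentsWithStats(m.astype(np.uint8))
    return [(s[i].tolist(),ce[i].round(1).tolist()) for i in range(1,n) if s[i,4]>=mn]
E
python3 - <<'E'
from h import *
d=pickle.load(open("d0.pkl","rb"))
for n in d:
    c=d[n];h=hsv(c).astype(int);H,S,V=h[...,0],h[...,1],h[...,2]
    print(n)
    print(" orange",blobs((H>8)&(H<20)&(S>170)&(V>130),60))
    print(" red",blobs(((H<5)|(H>175))&(S>160)&(V>60),20))
    print(" blue",blobs((H>100)&(H<125)&(S>150)&(V>60),100))
    print(" yellow",blobs((H>22)&(H<35)&(S>150)&(V>80),100))
    for col,m in (("blue",(H>100)&(H<125)&(S>150)&(V>60)),):
        for (s,ce) in blobs(m,100):
            print("  mat",onz(c,*ce,4))
w=d["wrist"]["color"]
cv2.imwrite("pics/w_crop.png",cv2.resize(w[130:350,150:430,::-1],None,fx=2.8,fy=2.7,interpolation=cv2.INTER_CUBIC))
s=d["scene"]["color"]
cv2.imwrite("pics/s_crop.png",cv2.resize(s[130:340,190:350,::-1],None,fx=3.7,fy=2.8,interpolation=cv2.INTER_CUBIC))
s=d["side"]["color"]
cv2.imwrite("pics/sd_crop.png",cv2.resize(s[160:300,210:350,::-1],None,fx=4,fy=4,interpolation=cv2.INTER_CUBIC))
E
```

```text
scene
 orange [([526, 234, 34, 90, 842], [540.5, 275.4]), ([265, 236, 17, 15, 191], [273.1, 242.9]), ([227, 284, 16, 14, 187], [234.4, 290.5]), ([279, 299, 17, 16, 205], [286.5, 306.7])]
 red [([220, 155, 7, 8, 42], [223.2, 158.0]), ([279, 198, 20, 20, 179], [288.6, 207.5])]
 blue [([215, 123, 34, 35, 669], [233.9, 141.0])]
 yellow [([213, 184, 68, 57, 1870], [246.2, 213.8])]
  mat [ 500.4 -392.6    4. ]
side
 orange [([54, 164, 28, 50, 572], [69.6, 186.4]), ([256, 174, 24, 11, 147], [268.0, 178.5]), ([296, 185, 12, 7, 73], [301.6, 188.0])]
 red [([250, 208, 20, 23, 179], [258.6, 219.7]), ([329, 220, 8, 8, 59], [332.6, 223.5])]
 blue [([292, 322, 81, 64, 2626], [332.0, 352.5])]
 yellow [([266, 208, 63, 41, 1135], [300.7, 228.2]), ([529, 360, 29, 24, 327], [542.9, 371.4]), ([499, 380, 33, 27, 402], [514.8, 393.0]), ([470, 403, 32, 17, 288], [487.6, 412.8])]
  mat [ 478.8 -395.     4. ]
wrist
 orange [([501, 0, 59, 37, 1763], [529.2, 15.3])]
 red [([173, 149, 43, 82, 1698], [199.5, 186.3]), ([196, 231, 8, 8, 21], [198.9, 234.1])]
 blue []
 yellow [([241, 169, 149, 167, 16915], [306.0, 254.3])]
```

View pics/w_crop.png

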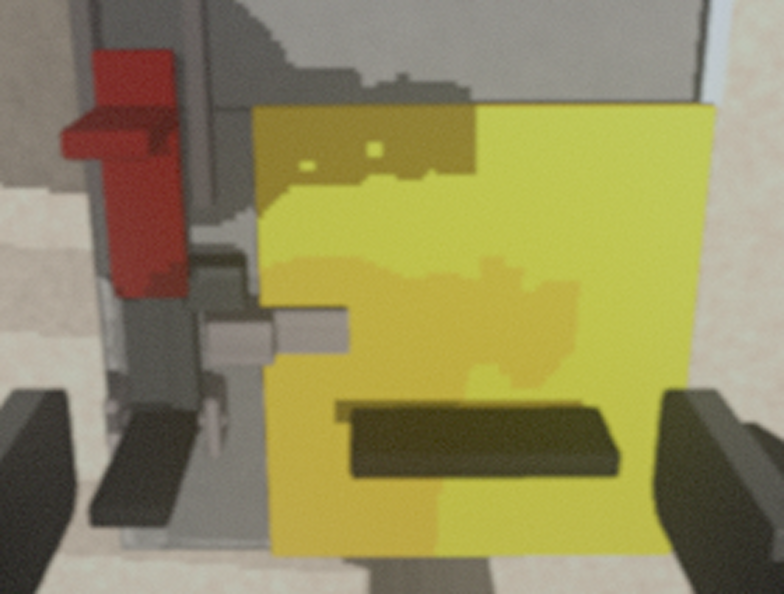

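View pics/sd_crop.png

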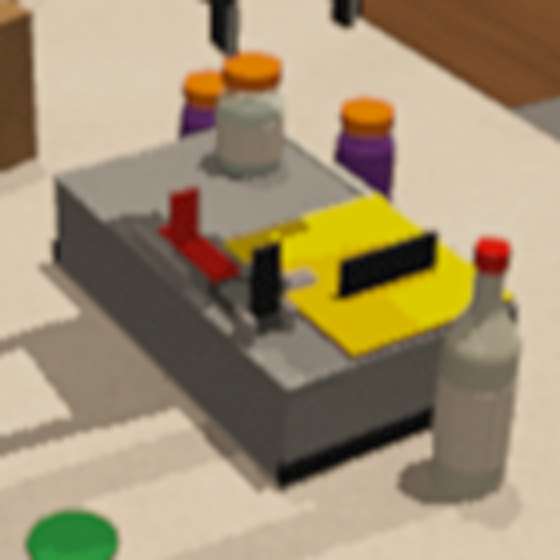

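View pics/s_crop.png

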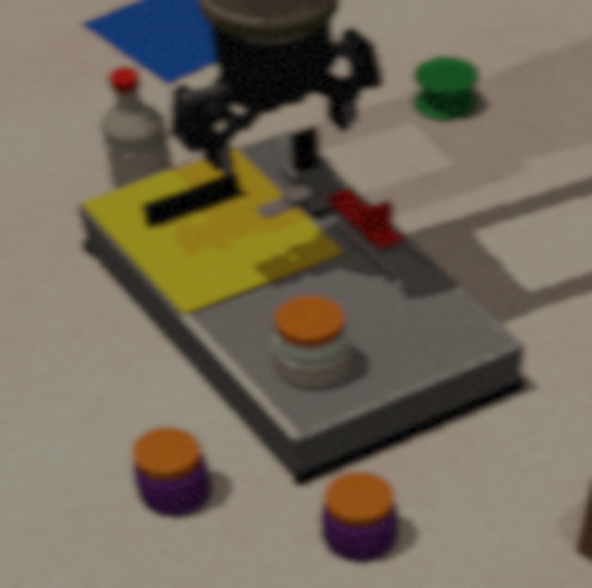

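Run:
```python
from h import *
d=pickle.load(open("d0.pkl","rb"));w=d["wrist"];s=d["scene"];sd=d["side"]
P=lambda x,y,z: onz(w,150+x/2.8,130+y/2.7,z)
print("cover",P(253,105,88),P(714,103,88),P(272,555,88))
print("fin",P(63,157,137),P(150,157,137))
print("slab far end",P(95,50,102),P(173,50,102),"near",P(120,297,102),P(187,297,102))
print("handle -y top",P(92,524,147),P(170,524,147))
print("rib",P(352,475,118),P(618,475,118))
print("jar scene/side",onz(s,273.1,242.9,165),onz(sd,268,178.5,165))
# jar lid wrist ellipse
h=hsv(w).astype(int);H,S,V=h[...,0],h[...,1],h[...,2]
m=((H>8)&(H<22)&(S>150)&(V>100));m[:,:]&=True;print(blobs(m,200))
m[:, 440:]=0;m[80:]=0
cn=max(cv2.findContours(m.astype(np.uint8),0,2)[0],key=cv2.contourArea)
pts=[p[0] for p in cn if p[0][1]>2]
q=np.array([onz(w,*p,165) for p in pts])[:,:2]
A=np.c_[2*q,np.ones(len(q))];b=(q**2).sum(1);x=np.linalg.lstsq(A,b,rcond=None)[0]
print("jar wrist circle",x[:2],np.sqrt(x[2]+x[0]**2+x[1]**2))
# mat corners
for n in("scene","side"):
    c=d[n];h=hsv(c).astype(int);m=(h[...,0]>100)&(h[...,0]<125)&(h[...,1]>150)&(h[...,2]>60)
    m=(blobs,m)[1].astype(np.uint8)
    cn=max(cv2.findContours(m,0,2)[0],key=cv2.contourArea)
    a=cv2.approxPolyDP(cn,4,True)[:,0]
    print(n,[(p.tolist(),onz(c,*p,4).tolist()) for p in a])
```

```text
cover [567.9  19.4  88. ] [701.8  20.1  88. ] [ 569.  -140.7   88. ]
fin [526.5  15.6 137. ] [547.8  15.6 137. ]
slab far end [527.1  37.8 102. ] [548.3  37.9 102. ] near [528.4 -37.2 102. ] [548.1 -37.2 102. ]
handle -y top [527.9 -86.1 147. ] [548.6 -86.1 147. ]
rib [596.7 -89.2 118. ] [675.1 -89.1 118. ]
jar scene/side [653.4 121.5 165. ] [629.8 112.5 165. ]
[([337, 0, 88, 59, 2329], [388.3, 19.4]), ([500, 0, 60, 38, 1832], [528.6, 15.5])]
jar wrist circle [651.21946044 110.88597857] 14.578821037362369
scene [([242, 123], [436.0, -453.7, 4.0]), ([215, 138], [546.7, -438.7, 4.0]), ([234, 157], [534.7, -328.5, 4.0]), ([248, 151], [483.6, -327.6, 4.0])]
side [([330, 322], [532.4, -321.9, 4.0]), ([292, 348], [412.5, -340.7, 4.0]), ([333, 385], [428.2, -460.3, 4.0]), ([372, 354], [549.8, -442.5, 4.0])]
```

Run:
```python
from h import *
d=pickle.load(open("d0.pkl","rb"));w=d["wrist"]
for v in (12,): print(onz(w,336,v,165),onz(w,425,v,165),onz(w,380,58,165))
h=hsv(w).astype(int);H,S,V=h[...,0],h[...,1],h[...,2]
m=((H>8)&(H<22)&(S>150)&(V>100))
for v in range(0,60,6): 
    c=np.where(m[v,:440])[0]; print(v,c.min() if len(c) else 0,c.max() if len(c) else 0, [onz(w,e,v,165).tolist() for e in (c.min(),c.max())] if len(c) else 0)
sd=d["side"];s=d["scene"]
for p in ([640,112,165],[648,115,165],[651,113,80],[640,112,80]): print(p,proj(sd,p),proj(s,p),proj(w,p))
print(tri([(s,273.1,242.9),(sd,268,178.5)]),tri([(w,380,12),(sd,268,178)]))
```

```text
[629.6 117.7 165. ] [676.2 117.7 165. ] [654.6  95.4 165. ]
0 338 424 [[630.4, 123.3, 165.0], [675.0, 123.3, 165.0]]
6 338 423 [[630.5, 120.5, 165.0], [674.8, 120.5, 165.0]]
12 337 423 [[630.1, 117.7, 165.0], [675.2, 117.7, 165.0]]
18 337 422 [[630.3, 114.9, 165.0], [675.0, 114.9, 165.0]]
24 339 419 [[631.5, 112.1, 165.0], [673.8, 112.0, 165.0]]
30 340 417 [[632.1, 109.2, 165.0], [673.0, 109.2, 165.0]]
36 343 413 [[633.9, 106.3, 165.0], [671.2, 106.3, 165.0]]
42 347 410 [[636.2, 103.4, 165.0], [670.0, 103.4, 165.0]]
48 352 402 [[639.1, 100.4, 165.0], [666.0, 100.4, 165.0]]
54 360 393 [[643.6, 97.4, 165.0], [661.4, 97.4, 165.0]]
[640, 112, 165] [271.  177.8] [275.7 237.8] [355.1  24.1]
[648, 115, 165] [272.8 176.9] [273.6 240.1] [370.7  17.8]
[651, 113, 80] [273.2 201.9] [273.1 258.7] [347.3  44.6]
[640, 112, 80] [270.3 202.9] [276.6 256.6] [332.7  46. ]
[644.6 121.4 157.8] [646.4 122.8 159.3]
```

>>> servo_tool --deltas '[[0, [35, 15, 5], 0], [0, [70, 30, 15], 0], [0, [105, 46, 25], 0], [0, [119, 53, 30], 0], [0, [119, 53, 30], 0], [0, [119, 53, 30], 0]]' --force 40

```text
t: 0.65
eef_pos: [652.0, 120.0, 213.0]
tcp_rot: [0.706, 0.708, -0.001, -0.001]
wrist_force: [0.6, 0.2, -0.3]
grip_width: 85.1
```

Run:
```python
from plant import r
from h import *
d={n:r.read_camera(n) for n in("wrist","side")}
pickle.dump(d,open("d1.pkl","wb"))
cv2.imwrite("pics/w1.png",np.hstack([d["wrist"]["color"][:,:,::-1]]))
cv2.imwrite("pics/sd1.png",cv2.resize(d["side"]["color"][100:300,180:380,::-1],None,fx=3,fy=3))
o=r.observe();print(o["eef_pos"],o["t"])
```

```text
[652.3912295  118.39507143 214.39556497] 0.75
```

View pics/w1.png

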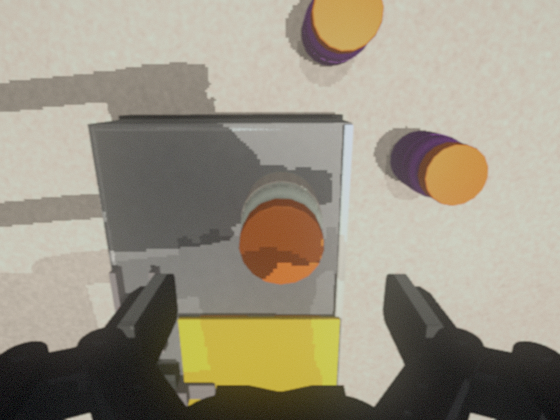

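View pics/sd1.png

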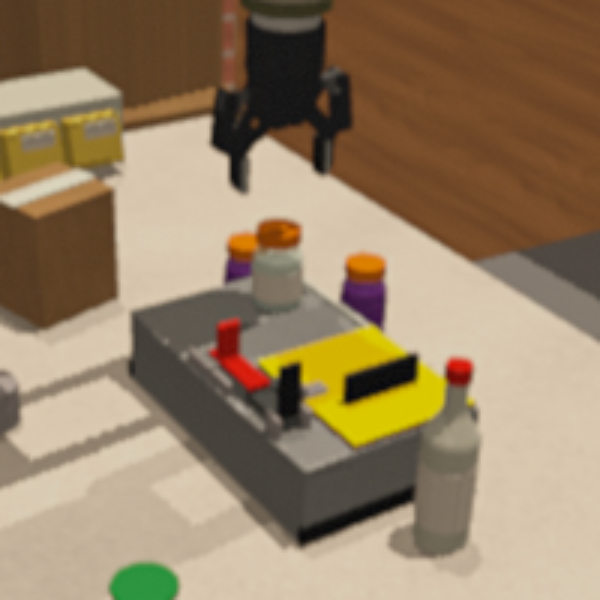

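Run:
```python
from h import *
d=pickle.load(open("d1.pkl","rb"));w=d["wrist"]
for p in ((281,241),(239,241),(323,241),(281,284),(281,199)): print(p,onz(w,*p,165))
```

```text
(281, 241) [653.3 121.1 165. ]
(239, 241) [630.6 121.1 165. ]
(323, 241) [675.9 121.2 165. ]
(281, 284) [653.3  95.1 165. ]
(281, 199) [653.2 144.7 165. ]
```

>>> servo_tool --deltas '[[0, [2, 1, 30], 0], [0, [2, 1, 60], 0], [0, [2, 1, 89], 0], [0, [2, 1, 89], 0], [1, [2, 1, 89], 0], [1, [2, 1, 89], 0], [1, [2, 1, 89], 0], [1, [2, 1, 89], 0], [1, [2, 1, 89], 0], [1, [2, 1, 89], 0]]' --force 40

```text
t: 1.58
eef_pos: [655.2, 120.3, 129.3]
tcp_rot: [0.707, 0.707, 0.001, 0.001]
wrist_force: [-1.9, -1.6, 7.6]
grip_width: 50.3
```

>>> servo_tool --deltas '[[1, [0, 0, 0], 0], [1, [0, 0, 0], 0], [1, [0, 0, -5], 0], [1, [0, 0, -12], 0], [1, [0, 0, -12], 0]]'

```text
t: 2.0
eef_pos: [655.9, 120.5, 143.2]
tcp_rot: [0.707, 0.707, 0.002, 0.002]
wrist_force: [1.1, 0.2, -1.7]
grip_width: 50.2
```

Run:
```python
from plant import r
from h import *
d={n:r.read_camera(n) for n in("wrist","side")}
cv2.imwrite("pics/sd2.png",np.hstack([cv2.resize(d["side"]["color"][100:300,200:340,::-1],(392,560)),cv2.resize(d["wrist"]["color"][:,:,::-1],(400,560))]))
```

```text
(no output)
```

View pics/sd2.png

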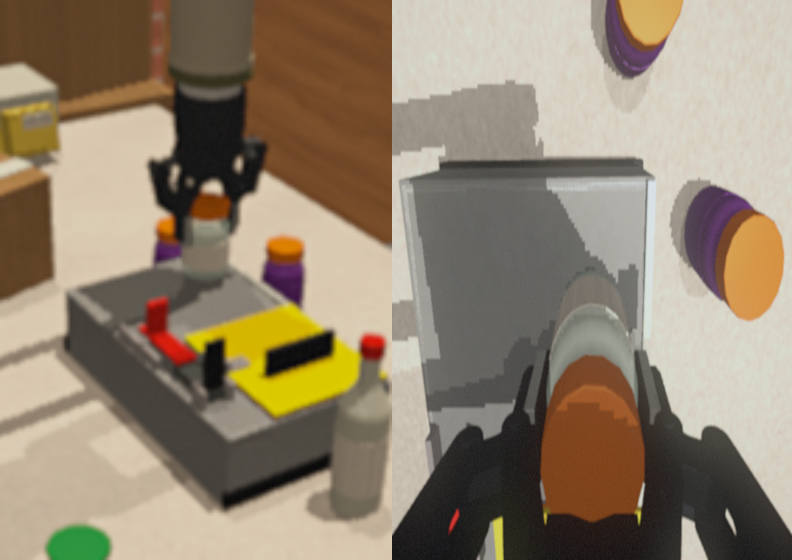

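>>> servo_tool --deltas '[[1, [0, 0, -30], 0], [1, [0, 0, -60], 0], [1, [0, 0, -95], 0], [1, [-15, -5, -120], 0], [1, [-45, -15, -120], 0], [1, [-80, -27, -120], 0], [1, [-115, -39, -120], 0], [1, [-150, -51, -120], 0], [1, [-185, -63, -120], 0], [1, [-220, -75, -120], 0], [1, [-250, -86, -120], 0], [1, [-260, -90, -120], 0]]'

```text
t: 3.1
eef_pos: [563.2, -143.7, 261.3]
tcp_rot: [0.708, 0.706, 0.001, 0.002]
wrist_force: [-0.1, -0.2, -2.2]
grip_width: 50.3
```

>>> servo_tool --deltas '[[1, [-20, -7, 0], 0], [1, [-50, -17, 0], 0], [1, [-85, -29, 0], 0], [1, [-120, -41, 0], 0], [1, [-155, -53, 0], 0], [1, [-190, -65, 0], 0], [1, [-220, -75, 0], 0], [1, [-240, -82, 0], 0], [1, [-240, -82, 0], 0], [1, [-240, -82, 0], 0]]'

```text
t: 3.93
eef_pos: [479.8, -384.1, 260.8]
tcp_rot: [0.709, 0.705, 0.001, 0.001]
wrist_force: [-0.7, -0.5, -2.7]
grip_width: 50.2
```

Run:
```python
from plant import r
from h import *
d={n:r.read_camera(n) for n in("side","scene")}
cv2.imwrite("pics/sd3.png",d["side"]["color"][:,:,::-1])
o=r.observe();print(o["eef_pos"],o["t"],o["tcp_rot"])
```

```text
[ 480.65212824 -382.54371152  261.07229028] 4.0333 [0.70825929 0.70595018 0.000992   0.0014632 ]
```

View pics/sd3.png

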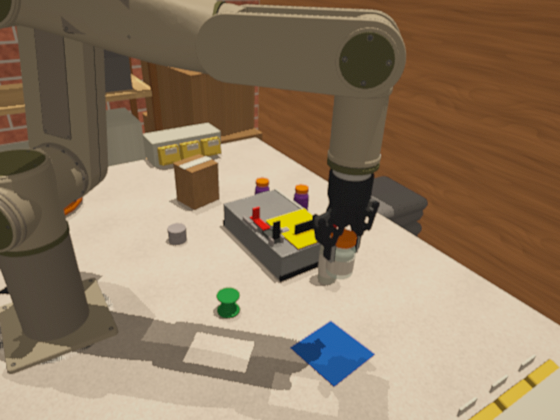

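>>> servo_tool --deltas '[[1, [-8, 0, 25], 0], [1, [-8, 0, 60], 0], [1, [-8, 0, 95], 0], [1, [-8, 0, 130], 0], [1, [-8, 0, 160], 0], [1, [-8, 0, 185], 0], [1, [-8, 0, 197], 0], [1, [-8, 0, 202], 0], [1, [-8, 0, 204], 0], [1, [-8, 0, 204], 0]]'

```text
t: 4.87
eef_pos: [482.3, -390.9, 58.4]
tcp_rot: [0.708, 0.706, 0.001, 0.002]
wrist_force: [0.9, 0.1, -1.2]
grip_width: 50.0
```

>>> servo_tool --deltas '[[1, [0, 0, 1.5], 0], [1, [0, 0, 1.5], 0], [1, [0, 0, 1.5], 0]]'

```text
t: 5.12
eef_pos: [483.3, -391.7, 58.8]
tcp_rot: [0.708, 0.706, 0.001, 0.004]
wrist_force: [-0.0, -0.4, -3.1]
grip_width: 49.9
```

Still hanging (−3 N); creep down until the force changes.

>>> servo_tool --deltas '[[1, [0, 0, 2], 0], [1, [0, 0, 3], 0], [1, [0, 0, 4], 0], [1, [0, 0, 4], 0]]'

```text
t: 5.45
eef_pos: [483.1, -391.6, 54.5]
tcp_rot: [0.708, 0.706, 0.001, 0.004]
wrist_force: [0.1, -0.2, -3.0]
grip_width: 50.4
```

>>> servo_tool --deltas '[[1, [0, 0, 1], 0], [1, [0, 0, 2], 0], [1, [0, 0, 2], 0]]'

```text
t: 5.7
eef_pos: [483.1, -391.9, 53.3]
tcp_rot: [0.708, 0.706, 0.001, 0.004]
wrist_force: [-3.3, 2.6, 4.7]
grip_width: 49.9
```

>>> servo_tool --deltas '[[0.6, [0, 0, 0], 0], [0.3, [0, 0, 0], 0], [0, [0, 0, 0], 0], [0, [0, 0, 0], 0], [0, [0, 0, 0], 0], [0, [0, 0, 0], 0], [0, [0, 0, -15], 0], [0, [0, 0, -45], 0], [0, [0, 0, -80], 0], [0, [0, 0, -120], 0], [0, [0, 0, -120], 0]]'

```text
t: 6.62
eef_pos: [485.7, -394.6, 183.4]
tcp_rot: [0.708, 0.706, 0.001, 0.01]
wrist_force: [1.6, -0.7, 1.7]
grip_width: 85.0
```

Run:
```python
from plant import r
from h import *
d={n:r.read_camera(n) for n in("side","wrist")}
pickle.dump(d,open("d3.pkl","wb"))
cv2.imwrite("pics/sd4.png",np.hstack([cv2.resize(d["side"]["color"][200:400,230:400,::-1],(392,460)),cv2.resize(d["wrist"]["color"][:,:,::-1],(400,460))]))
o=r.observe();print(o["eef_pos"],o["t"],o["tcp_rot"])
```

```text
[ 483.75682363 -392.74775805  176.58352666] 6.7167 [0.70803113 0.70614923 0.00103373 0.00664168]
```

View pics/sd4.png

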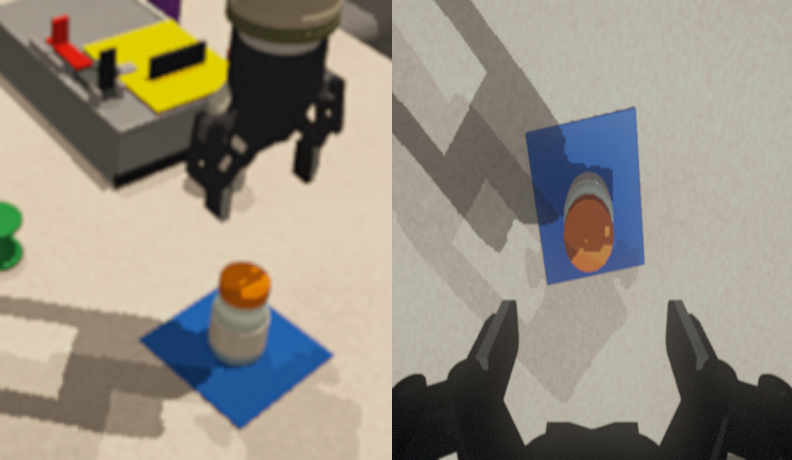

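>>> servo_tool --deltas '[[1, [15, 2, -25], 0], [1, [45, 6, -35], 0], [1, [80, 11, -37], 0], [1, [118, 17, -37], 0], [1, [156, 22, -37], 0], [1, [194, 28, -37], 0], [1, [232, 33, -37], 0], [1, [270, 39, -37], 0], [1, [308, 44, -37], 0], [1, [340, 49, -37], 0], [1, [362, 52, -37], 0], [1, [368, 53, -37], 0]]' --force 40

```text
t: 7.72
eef_pos: [536.6, -21.0, 209.4]
tcp_rot: [0.707, 0.707, 0.001, 0.005]
wrist_force: [0.9, -0.1, -0.3]
grip_width: -0.2
```

>>> servo_tool --deltas '[[1, [0, 0, 0], 0], [1, [0, 0, 0], 0], [1, [0, 0, 0], 0]]'

```text
t: 7.97
eef_pos: [536.1, -21.9, 208.4]
tcp_rot: [0.707, 0.707, -0.0, 0.005]
wrist_force: [0.0, 0.1, -0.5]
grip_width: 0.2
```

Run:
```python
from plant import r
from h import *
d={n:r.read_camera(n) for n in("side","wrist")}
cv2.imwrite("pics/sd5.png",np.hstack([cv2.resize(d["side"]["color"][120:320,200:370,::-1],(392,460)),cv2.resize(d["wrist"]["color"][:,:,::-1],(400,460))]))
o=r.observe();print(o["eef_pos"],o["t"],o["tcp_rot"])
```

```text
[536.37588933 -22.25557615 208.95571638] 8.0667 [7.07444950e-01 7.06750596e-01 2.97347469e-04 5.01486976e-03]
```

View pics/sd5.png

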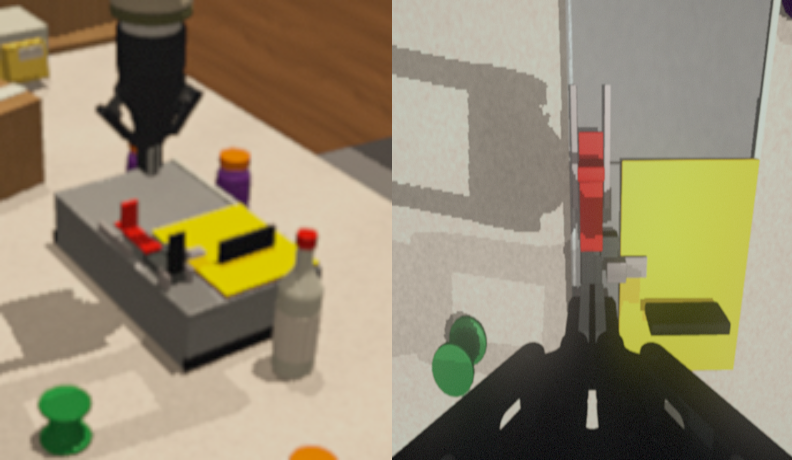

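>>> servo_tool --deltas '[[1, [-3, 1, 35], 0], [1, [-3, 1, 65], 0], [1, [-3, 1, 82], 0], [1, [-3, 1, 82], 0], [1, [-3, 1, 82], 0]]'

```text
t: 8.48
eef_pos: [537.1, -26.6, 126.2]
tcp_rot: [0.708, 0.706, -0.0, 0.004]
wrist_force: [0.3, 0.5, 1.3]
grip_width: -0.1
```

>>> servo_tool --deltas '[[1, [10, 0, 0], 0], [1, [20, 0, 0], 0], [1, [28, 0, 0], 0], [1, [34, 0, 0], 0], [1, [40, 0, 0], 0], [1, [44, 0, 0], 0], [1, [44, 0, 0], 0]]'

```text
t: 9.07
eef_pos: [537.5, 18.4, 126.4]
tcp_rot: [0.708, 0.707, -0.0, 0.004]
wrist_force: [0.0, 1.0, -0.6]
grip_width: -0.2
```

>>> servo_tool --deltas '[[1, [4, 0, 0], 0], [1, [7, 0, 0], 0], [1, [9, 0, 0], 0], [1, [10, 0, 0], 0]]'

```text
t: 9.4
eef_pos: [537.3, 25.2, 125.9]
tcp_rot: [0.708, 0.706, -0.002, 0.006]
wrist_force: [0.5, -21.6, -1.5]
grip_width: 0.1
```

```bash
cat > look.py <<'E'
from plant import r
from h import *
import sys
d={n:r.read_camera(n) for n in("side","wrist")}
pickle.dump(d,open(f"d_{sys.argv[1]}.pkl","wb"))
cv2.imwrite(f"pics/{sys.argv[1]}.png",np.hstack([cv2.resize(d["side"]["color"][120:320,200:370,::-1],(392,460)),cv2.resize(d["wrist"]["color"][:,:,::-1],(400,460))]))
o=r.observe();print(o["eef_pos"],o["wrist_force"],o["t"])
E
python3 look.py a6
```

```text
[537.3534703   25.19271762 125.96722431] [  0.08781095 -17.73416861  -0.8932914 ] 9.5
```

View pics/a6.png

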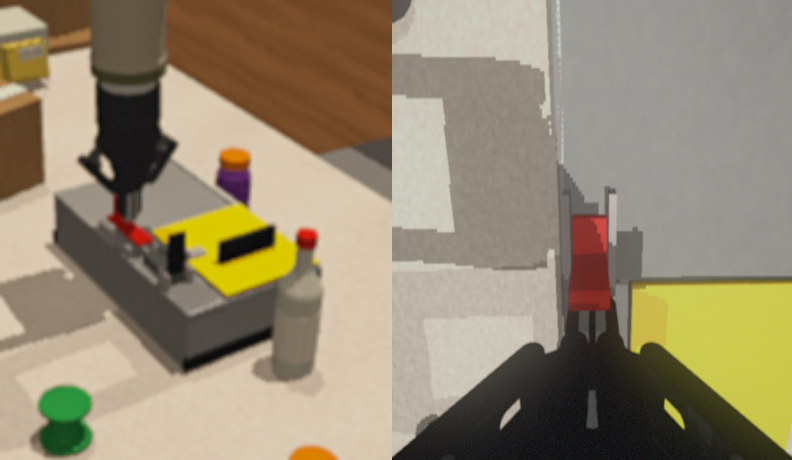

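Run:
```python
from h import *
w=pickle.load(open("d_a6.pkl","rb"))["wrist"]
print(onz(w,277,196.5,102), "was 37.8")
```

```text
[537.1  57.7 102. ] was 37.8
```

>>> servo_tool --deltas '[[1, [3, 0, 0], 0], [1, [5, 0, 0], 0], [1, [5, 0, 0], 0]]'

```text
t: 9.75
eef_pos: [537.4, 25.4, 125.8]
tcp_rot: [0.709, 0.706, -0.005, 0.009]
wrist_force: [-0.6, -24.8, -0.4]
grip_width: -0.1
```

>>> servo_tool --deltas '[[1, [-10, 0, 0], 0], [1, [-25, 0, 0], 0], [1, [-45, 0, -2], 0], [1, [-60, 0, -4], 0], [1, [-60, 0, -4], 0], [1, [-60, 0, -4], 0]]'

```text
t: 10.25
eef_pos: [537.1, -34.8, 130.9]
tcp_rot: [0.709, 0.705, -0.005, 0.008]
wrist_force: [0.2, 0.5, -0.1]
grip_width: 0.1
```

```bash
python3 look.py a7
```

```text
[536.92502743 -33.88317907 130.71567165] [ 0.32877304 -0.24774096 -0.07943786] 10.35
```

View pics/a7.png

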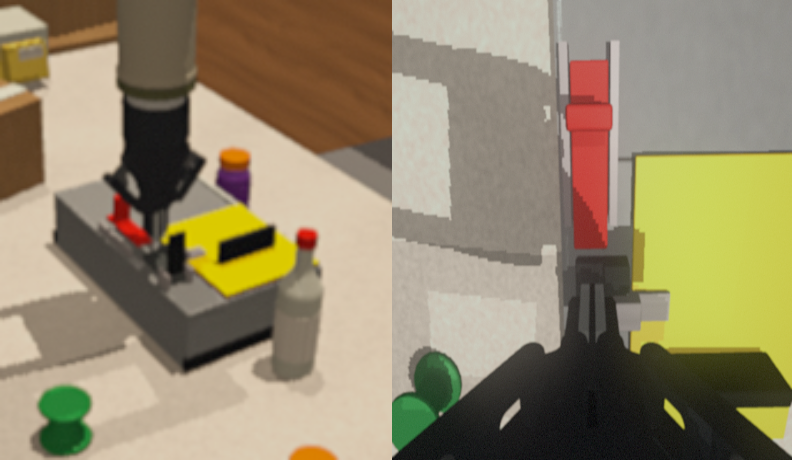

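>>> servo_tool --deltas '[[1, [-12, 0, 1.5], 0], [1, [-24, 0, 1.5], 0], [1, [-32, 0, 1.5], 0], [1, [-40, 0, 1.5], 0], [1, [-48, 0, 1.5], 0], [1, [-55, 0, 1.5], 0], [1, [-62, 0, 1.5], 0], [1, [-68, 0, 1.5], 0], [1, [-72, 0, 1.5], 0], [1, [-72, 0, 1.5], 0]]'

```text
t: 11.18
eef_pos: [536.7, -107.1, 130.8]
tcp_rot: [0.709, 0.705, -0.005, 0.009]
wrist_force: [-0.2, 0.4, 0.8]
grip_width: 0.1
```

```bash
python3 look.py a8
```

```text
[ 536.58342159 -106.43342579  130.59073238] [0.4986384  0.18380097 0.34268822] 11.2833
```

View pics/a8.png

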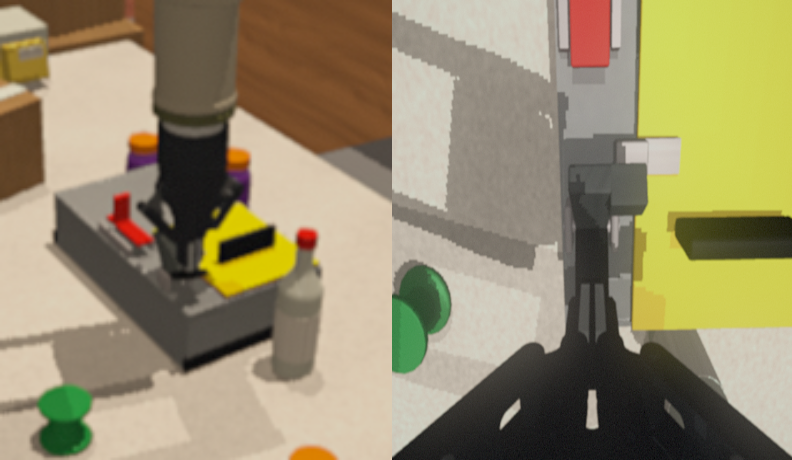

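>>> servo_tool --deltas '[[1, [4, 0, 0], 0], [1, [4, 0, -20], 0], [1, [4, 0, -50], 0], [1, [4, 0, -85], 0], [1, [4, 0, -100], 0], [1, [4, 0, -100], 0], [1, [4, 0, -100], 0]]'

```text
t: 11.87
eef_pos: [536.9, -100.3, 231.7]
tcp_rot: [0.709, 0.705, -0.005, 0.01]
wrist_force: [-0.5, 0.3, -0.9]
grip_width: 0.1
```

```bash
python3 look.py a9
python3 - <<'E'
from h import *
d=pickle.load(open("d0.pkl","rb"));s=d["scene"];sd=d["side"]
print("cap",tri([(s,223.2,158.0),(sd,332.6,223.5)]),onz(s,223.2,158,174),onz(sd,332.6,223.5,174))
E
```

```text
[ 535.50977037 -100.04999619  229.05138863] [-0.28108338 -0.36427846 -0.44117287] 11.9667
cap [ 626.1 -191.4  173.3] [ 626.7 -191.1  174. ] [ 624.9 -192.2  174. ]
```

View pics/a9.png

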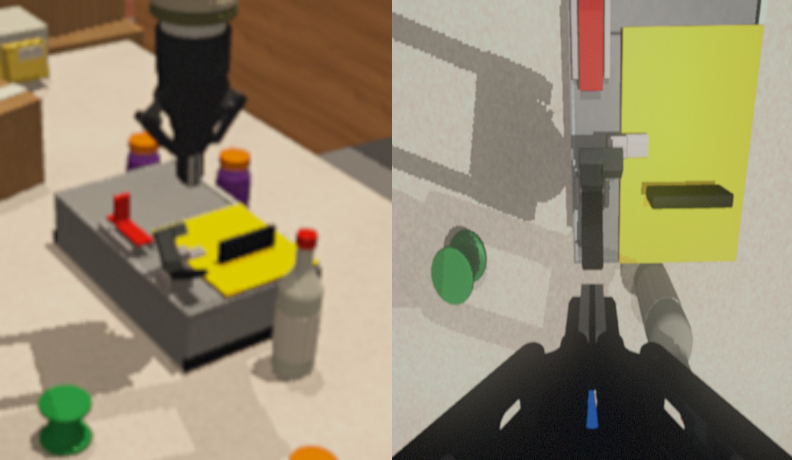

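Run:
```python
from h import *
w=pickle.load(open("d_a9.pkl","rb"))["wrist"]
print("rib",onz(w,(648-392)*1.4,207*.913,118),onz(w,(733-392)*1.4,205*.913,118))
for z in (108,115,120,125): print("handle tip",onz(w,(592-392)*1.4,268*.913,z))
```

```text
rib [592.3 -88.8 118. ] [675.6 -88.  118. ]
handle tip [ 537.3 -135.6  108. ]
handle tip [ 537.3 -132.4  115. ]
handle tip [ 537.3 -130.1  120. ]
handle tip [ 537.3 -127.9  125. ]
```

>>> servo_tool --deltas '[[1, [-6, 35, 0], 0], [1, [-12, 75, 0], 0], [1, [-18, 107, 0], 0], [1, [-18, 107, 20], 0], [1, [-18, 107, 55], 0], [1, [-18, 107, 90], 0], [1, [-18, 107, 112], 0], [1, [-18, 107, 117], 0], [1, [-18, 107, 117], 0], [1, [-18, 107, 117], 0]]'

```text
t: 12.8
eef_pos: [642.6, -120.7, 112.8]
tcp_rot: [0.709, 0.705, -0.006, 0.007]
wrist_force: [-0.3, 0.1, -0.1]
grip_width: 0.1
```

```bash
python3 look.py b1
```

```text
[ 644.14859464 -121.1117214   115.20810579] [0.83686402 0.12776907 1.10941617] 12.9
```

View pics/b1.png

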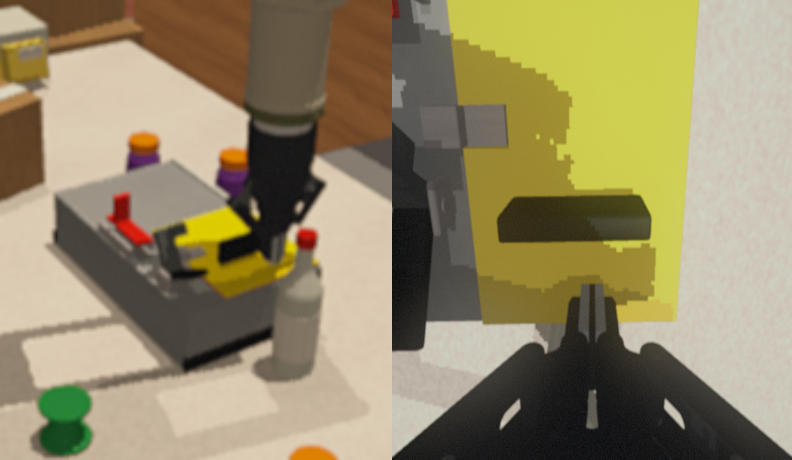

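>>> servo_tool --deltas '[[1, [10, 0, 1], 0], [1, [18, 0, 1], 0], [1, [26, 0, 1], 0], [1, [34, 0, 1], 0], [1, [44, 0, 1], 0], [1, [56, 0, 1], 0], [1, [70, 0, 1], 0], [1, [84, 0, 1], 0], [1, [98, 0, 1], 0], [1, [112, 0, 1], 0], [1, [126, 0, 1], 0], [1, [132, 0, 1], 0]]'

```text
t: 13.9
eef_pos: [644.4, 13.6, 111.2]
tcp_rot: [0.708, 0.706, -0.005, 0.009]
wrist_force: [-0.5, -2.4, 2.7]
grip_width: 0.0
```

>>> servo_tool --deltas '[[1, [6, 0, 0], 0], [1, [12, 0, 0], 0], [1, [16, 0, 0], 0], [1, [19, 0, 0], 0], [1, [21, 0, 0], 0]]'

```text
t: 14.32
eef_pos: [644.3, 31.1, 110.8]
tcp_rot: [0.709, 0.706, -0.007, 0.011]
wrist_force: [-1.2, -23.2, 3.1]
grip_width: -0.3
```

```bash
python3 look.py b2
```

```text
[644.33144755  31.0471804  110.757642  ] [ -2.38974064 -15.67607626   3.22179564] 14.4167
```

View pics/b2.png

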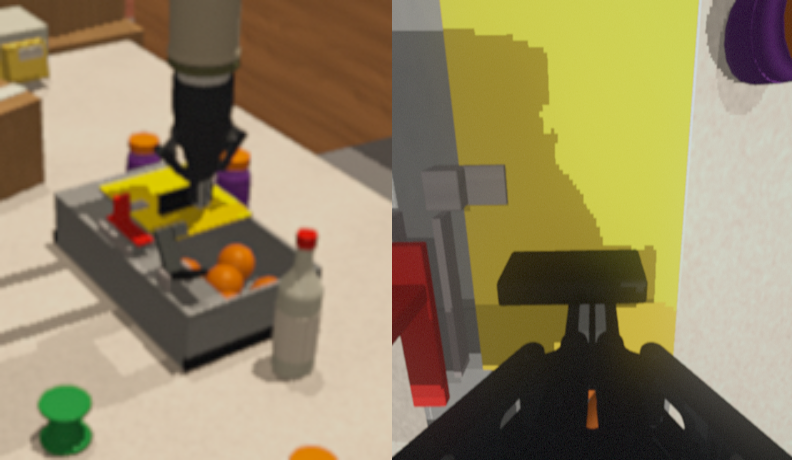

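>>> servo_tool --deltas '[[1, [2, 0, 0], 0], [1, [-8, 0, 0], 0], [1, [-12, 0, -10], 0], [1, [-12, 0, -40], 0], [1, [-12, 0, -80], 0], [1, [-32, 0, -120], 0], [1, [-70, 0, -140], 0], [1, [-90, 0, -140], 0], [1, [-90, 0, -140], 0], [1, [-90, 0, -140], 0], [1, [-90, 0, -140], 0]]'

```text
t: 15.33
eef_pos: [642.9, -55.1, 252.4]
tcp_rot: [0.709, 0.705, -0.007, 0.01]
wrist_force: [-0.2, 0.3, 0.2]
grip_width: -0.1
```

```bash
python3 look.py b3
python3 - <<'E'
from plant import r
from h import *
c=r.read_camera("scene");sd=r.read_camera("side")
cv2.imwrite("pics/sc9.png",cv2.resize(c["color"][80:340,180:400,::-1],None,fx=2.3,fy=2.3))
cv2.imwrite("pics/sd9.png",sd["color"][:,:,::-1])
E
```

```text
[642.79877145 -54.39473912 251.90261391] [ 0.09508496  0.54162211 -1.11591956] 15.4333
```

View pics/b3.png

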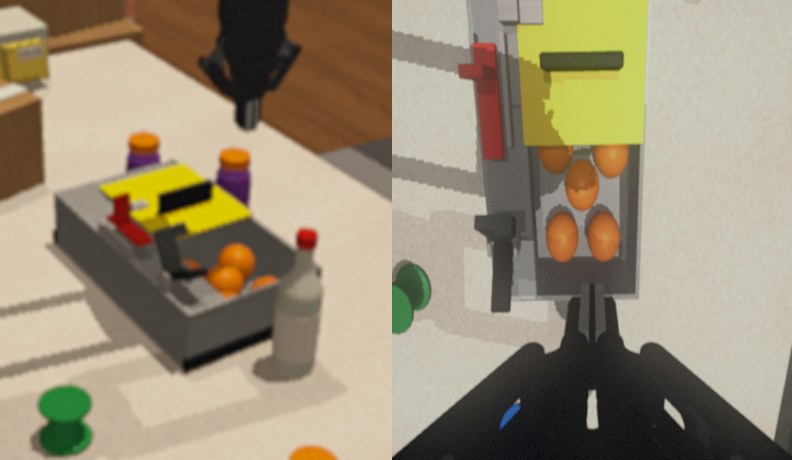

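View pics/sd9.png

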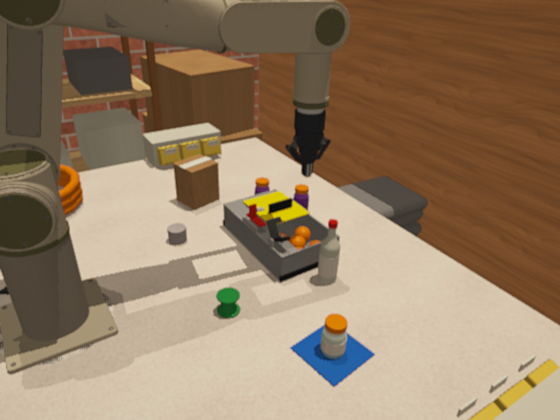

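View pics/sc9.png

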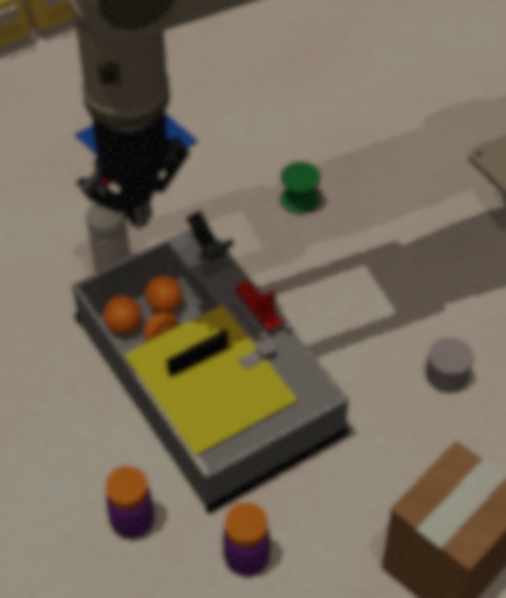

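Run:
```python
from h import *
d=pickle.load(open("d_b3.pkl","rb"));w=d["wrist"];sd=d["side"]
P=lambda x,y,z:onz(w,(x-392)*1.4,y*.913,z)
print("cover -y edge",P(585,145,88),"was -140.7; rib",P(580,69,118),"was -88.5")
print("slab -y end",P(493,159,102),"was -37.2","handle tip",P(501,311,113.4))
print("jar lid side",onz(sd,335.5,321,89))
```

```text
cover -y edge [636.5 -10.6  88. ] was -140.7; rib [633.1  39.5 118. ] was -88.5
slab -y end [536.7 -18.2 102. ] was -37.2 handle tip [ 535.3 -134.1  113.4]
jar lid side [ 482.2 -389.3   89. ]
```

Run:
```python
from h import *
w=pickle.load(open("d_a7.pkl","rb"))["wrist"]
P=lambda x,y,z:onz(w,(x-392)*1.4,y*.913,z)
print("slab far",P(589,61,102),"near",P(590,248,102),"cover +y",P(710,154,88),"fin -y top",P(589,129,137))
c=w["color"][20:260,220:470,::-1];cv2.imwrite("pics/c7.png",cv2.resize(c,None,fx=3,fy=2.4,interpolation=cv2.INTER_NEAREST))
```

```text
slab far [536.7  56.5 102. ] near [536.7 -18.  102. ] cover +y [617.1  19.9  88. ] fin -y top [536.7  34.5 137. ]
```

View pics/c7.png

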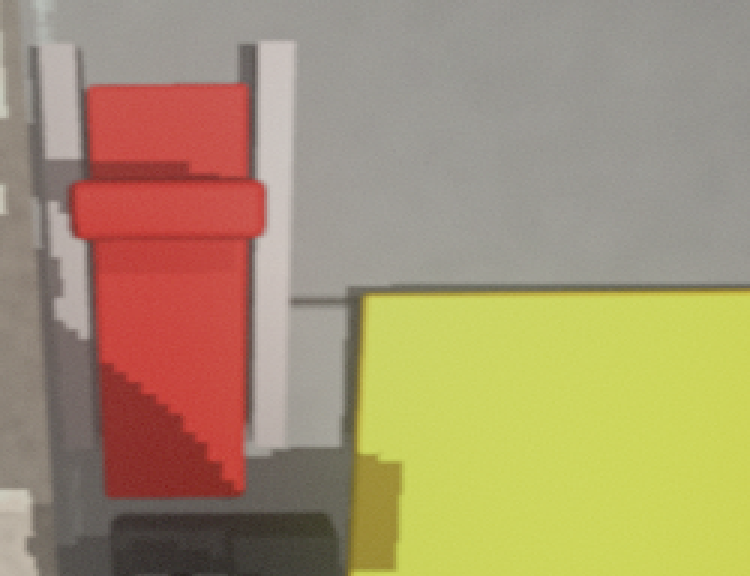

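```bash
python3 -c "
from plant import r
print(r.observe()['t'],r.sign_off())"
```

```text
the job is handed in; nothing more can be done
15.5333 None
```

I handed the job in at 15.5 s; no verdict is reported. I moved the jar to the mat first, then pushed the tab, the latch handle and the cover in that order.

| Item | Last check | Target |
|---|---|---|
| Jar | upright, about 2 mm from the mat's middle | within 45 mm |
| Tab | 19–20 mm off by camera, 20.8 mm by finger travel | above 18 mm at the step, at least 16 mm at the end |
| Latch | about 1.1 rad, worked out from where the handle tip was seen | above 0.8 rad |
| Cover | about 130 mm open, stopped under about 23 N | at least 120 mm |

- **Tab disagreement:** both tab figures fall short of the 22 mm stop. It did not move further under about 25 N, so I took it to be on its stop. With about 2 mm of calibration error, the camera figure alone doesn't prove it passed 18 mm.
- **Other objects:** the bottle, spool, tin, carton and purple jars looked unmoved in the final pictures; I didn't measure them. The arm ended clear above the case, touching nothing.

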